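Load a circuit board on the inspection carriage and push it home

TASK

Lift the framed green circuit board out of the white rack, lay it down on the blue mat with its component side up and let go of it there, so that you can take it again by its two long sides. Put it flat into the white nest of the parked carriage, still component side up, and let go; then push the stuck carriage free and along its rail under the blue hood until it is fully home against the hidden end stop, without letting it shoot off or ramming the stop. Leave the copper-coloured spare board and the other things on the table alone.

Things in the scene. Friction and masses are not known exactly. Their poses are not given: they have to be found in the camera images.
- board_centre (a point): Centre of the green board in its aluminium frame: rigid plate 9 mm thick, 120 mm long, 62 mm wide, 0.1 to 0.2 kg. x = normal pointing out of the component side (black chips), y along the 120 mm, z along the 62 mm. It starts standing on a long edge in one of the rack's two slots, x level and roughly away from the robot, top edge 74 mm above the table.
- spare_centre (a point): Centre of the spare board: same shape and size and axes, copper-coloured in a black frame. It stands in the rack's other slot and stays there.
- rack: White fixed rack, base 160 x 130 x 12 mm, origin at the centre of its underside. Two slots along its y axis, at x = -40 and +40 mm: the boards stand on the base between posts near their ends (|y| 42 to 58 mm, tops 48 mm above the table), with 3 mm play. The middle 80 mm of each board is clear of posts.
- mat_top (a point): Centre of the top face of the flat blue mat: 150 mm (x) by 240 mm (y), 3 mm thick, fixed on the table. The board may lie on it in any direction, its centre on the mat.
- nest (a point): Centre of the nest on the carriage, 42 mm above the table, where the board's underside rests; moves with the carriage. y along the rail to the end stop, z up. Board length along y, either way round. Lips 8 mm high leave 3 mm all round: across both ends, and along the sides only at |y| 35 to 55 mm; between, the long sides are open. A 100 mm wide plate lies 9 mm under the board.
- push_face (a point): Centre of the rear face of the carriage's orange push plate, 85 mm above the table, 107 mm behind the nest's centre; axes as the nest. The plate is 44 mm wide (x), 14 mm thick (y), and stands from 33 to 113 mm above the table. Push this face along +y.
- carriage (a joint): Travel of the carriage in m: 0 parked, growing towards the hood. Parked, it sticks: it takes 9 to 18 N to break free, which eases off over the first 15 mm; then it runs with about 2 N and stays where it is left. The end stop is hidden in the hood, somewhere from 120 to 180 mm of travel, felt as a firm resistance.
- unit: Fixed inspection unit: base 130 mm wide with the rail, origin on the table under the parked carriage's centre, y along the rail. Grey-sided blue hood from y = 135 to 335 mm: 210 mm wide, 140 mm tall (a 12 mm knob on top), tunnel 160 mm wide and 90 mm high.
- lamp: Bystander: black inspection lamp, 60 mm across, 85 mm tall.
- jar: Bystander: small jar with blue cap, 44 mm across, 60 mm tall.
- driver: Bystander: yellow screwdriver, 170 mm, lying.
- brush: Bystander: brush, 160 mm, lying.
- tape: Bystander: yellow ring of tape, 80 mm across, 20 mm high, lying.
- flask: Bystander: white bottle with red cap, 60 mm across, 150 mm tall.
There are look-alikes about, which are no part of the job. What is shaped like the part that bears board_centre but purple or yellow is not meant.

How it is judged:
By the outcome, as a careful person would: the job done as asked, in the order asked, and still so for the second after the job is handed in, with the robot touching nothing.
It also fails if it takes over 67 s, if anything falls off the work surface, if the arm or the gripper's body presses on something with over 40 N, if the wrist force passes 120 N, or if a joint passes its speed limit or range.

ROBOT

A 6-joint arm with a two-finger parallel gripper is mounted at the origin on the work surface. World frame = base frame: x ahead of the robot, y to its left, z up, the work surface at z = 0. Lengths are in mm, angles in rad, forces in N, time in s.
With the tool pointing down it reaches from about 300 to 775 mm from the base axis. Payload 14.6 kg.
Tool frame: the origin (TCP) lies on the centre line of the jaws, within the pads' length; the fingertips stand 19 mm ahead of it and the grasp point (between the pads) is the TCP (bot.tip_reach is the distance from the TCP to the fingertips, in mm); z points along the fingers, y is the line along which they close (so a half turn about z gives the same grasp; the last joint's range is limited). The gripper opens to 85 mm and grips with 20 to 120 N. Pads are 22 mm wide; open, the fingers measure 114 mm over their backs; the gripper's body (76 mm by 85 mm) begins 54 mm behind the grasp point. The pads swing forward as they close: fully open they stand 13 mm farther back than shut.
Start: joints at [-1.302, 0.3, 1.521, -0, 1.321, -0.067], TCP at [181.231, -519.273, 250.281] pointing down, gripper open.
Joint ranges: [-3.03, 3.03], [-0.79, 2.21], [0.23, 2.52], [-1.04, 4.18], [0, 3.07], [-2.55, 2.55]. Speed limits (rad/s): [2.22, 2.22, 2.57, 3.14, 3.14, 3.14].

INTERFACE

Orientations are given as a unit quaternion [w, x, y, z].
In Python, from rig import bot gives the robot as it stands. Calls block until the motion is done:
- bot.move_to(position, orientation): joint-space move of the TCP to a pose.
- bot.servo_line(position, attitude=None, speed=150, until_force=None): straight line of the TCP; attitude=None keeps the orientation; speed is the mean speed in mm/s. With until_force (N) it stops when the force on the tool has changed by that much, and returns True; else False.
- bot.move_joints(angles): joint-space move.
- bot.move_gripper(opening, grip_force=None): finger opening in mm; grip_force is the grip in N (None keeps the last); returns when the fingers have stopped.
- bot.dwell(seconds).
- bot.ik(position, orientation): joint angles nearest the present ones, or None.
- bot.read_state(): the state.
- bot.read_camera(name): name is "side" or "top"; returns a dict with "image" (480x640x3 uint8, blue, green, red), "depth" (480x640 float32, mm along the optical axis (not along the pixel's ray), 0 where there is no reading), "fovy" (degrees; the focal length in pixels is half the picture's height over the tangent of half this angle, whatever the lens; pixels are square), "cx", "cy" (the principal point, pixels), "k1" (the pictures are not rectified: a ray, as slopes to the right and down, at radius r is drawn at 1 + k1 r^2 times it, then the intrinsics apply), "eye" and "attitude" of the camera in the world. Camera axes: x right, y down, z forward; pixel columns grow to the right and rows downward; lengths in mm; the calibration is good to about 2 mm. A picture is of the moment at which its call begins.
A pose or a line that the arm cannot do raises bot.MotionError and nothing moves.
- bot.finish_job(): hands the job in; it is judged then, once.
The state is a dict: "clock": time; "joint_positions": joint angles; "qvel": joint speeds; "effort": joint torques, N m; "ee_pos": TCP position; "tool_rot": TCP orientation; "ft_force": force on the tool from outside, world axes, zero at the start; "moment": the same for the moment, N m; "grip_width": finger opening in mm; "grip_force": force on a finger pad.
Only numpy, scipy, OpenCV 4.12 (cv2) and the standard library are available. Lean on these libraries where they do the work, as an engineer would, in place of code of your own. Each camera call takes 0.05 s, during which the arm holds its last target. There are 200 camera calls.

## Working session

There is one attempt and no reset: what is moved stays moved. The work goes in short steps, each a Python script; the robot and the scene stay as the last script left them, time stands still between calls to the robot, and variables do not carry over. Pictures are saved under pics/ and viewed, at most 13 in all, crops included, and the job is handed in when it is done.

```bash
mkdir -p pics; ls; cat > h.py <<'E'
import numpy as np, cv2
from scipy.spatial.transform import Rotation as R
from rig import bot
def rot(q): return R.from_quat([q[1],q[2],q[3],q[0]])
def quat(M):
    q=R.from_matrix(M).as_quat(); return [q[3],q[0],q[1],q[2]]
def cloud(c):
    "world point of each pixel (480x640x3), nan where no depth"
    f=240/np.tan(np.radians(c["fovy"])/2)
    K=np.array([[f,0,c["cx"]],[0,f,c["cy"]],[0,0,1.]])
    v,u=np.mgrid[0:480,0:640]
    p=cv2.undistortPointsIter(np.stack([u,v],-1).reshape(-1,1,2).astype(np.float64),K,np.array([c["k1"],0,0,0,0.]),None,None,(3,50,1e-9)).reshape(480,640,2)
    d=c["depth"].astype(float).copy(); d[d==0]=np.nan
    P=np.dstack([p[...,0]*d,p[...,1]*d,d])
    return P@rot(c["attitude"]).as_matrix().T+np.array(c["eye"])
def shot(n):
    c=bot.read_camera(n); return c,cloud(c)
def down(yaw):
    "tool down, closing line y at angle yaw in world"
    y=np.array([np.cos(yaw),np.sin(yaw),0]); z=np.array([0,0,-1.]); return quat(np.stack([np.cross(y,z),y,z],1))
E
python3 - <<'E'
from h import *
for n in("top","side"):
    c,P=shot(n); cv2.imwrite(f"pics/{n}0.png",c["image"]); np.savez(f"{n}0.npz",P=P,im=c["image"])
    print(n,c["eye"],c["attitude"],c["fovy"],c["k1"],c["cx"],c["cy"])
print(bot.read_state())
E
```

```text
pics
top [ 260.98801757   71.26914066 1701.68262853] [ 0.05182545 -0.69612378  0.71425965 -0.05058612] 43.72988120317585 -0.14296826142137864 324.37106840151665 233.2015451397561
side [  14.14278797 1108.09685832 1119.57663524] [ 0.08374596 -0.20397248  0.89406088 -0.38991919] 44.744931411937316 -0.014540051065309574 320.1769905697208 236.324672842317
{'clock': 0.1, 'joint_positions': array([-1.30160934e+00,  3.00429947e-01,  1.52150945e+00, -4.97143250e-06,
        1.32068276e+00, -6.65692926e-02]), 'qvel': array([-0.00038611, -0.00054285, -0.00212361,  0.00032361,  0.00166721,
        0.00126292]), 'effort': array([ 1.46961207e-03, -5.44375920e+01, -3.62370157e+01, -9.60271768e-05,
        3.03978974e-03,  1.55514419e-05]), 'ee_pos': array([ 181.17952774, -519.10894501,  249.77417655]), 'tool_rot': array([-5.11869711e-04,  9.85941296e-01,  1.67091281e-01, -5.44555371e-05]), 'ft_force': array([0.18384462, 0.03061225, 0.46316482]), 'moment': array([-0.0051529 ,  0.01748245, -0.00389587]), 'grip_force': 0.0, 'grip_width': 85.54397162205169}
```

View pics/top0.png

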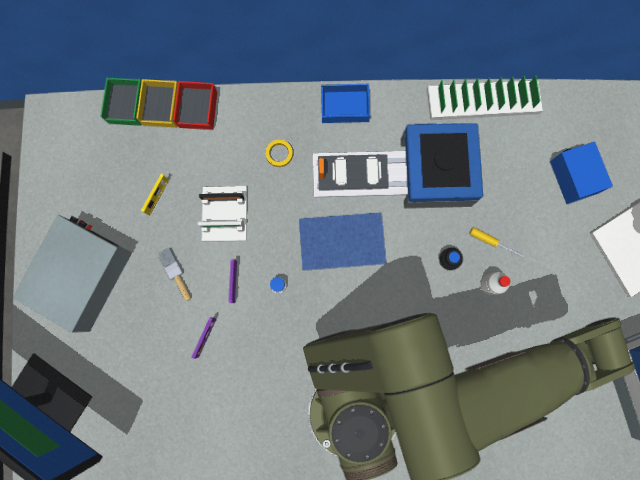

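View pics/side0.png

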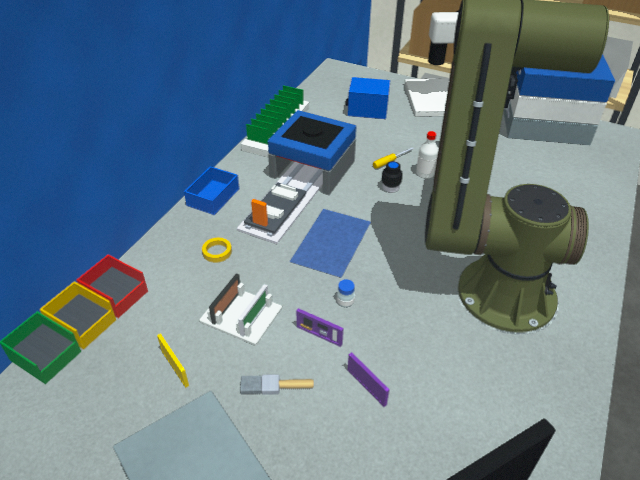

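The top image is about world-aligned (up = +x, left = +y).

Candidates for the board:
- Green board in the rack: side (257,307), top (222,224).
- Copper spare: side (226,295).
- Purple look-alikes: side (320,325) and (368,378).
- Yellow look-alike: side (172,358).
- Green cards in the far white rack: side (275,118).

By the description I choose the green board in the white rack at side (257,307). A close crop and measurements come next.

```bash
python3 - <<'E'
from h import *
t=np.load("top0.npz"); s=np.load("side0.npz")
a=cv2.resize(s["im"][255:355,180:300],None,fx=4,fy=4,interpolation=cv2.INTER_CUBIC)
b=cv2.resize(t["im"][175:250,190:260],None,fx=4.5,fy=5.33,interpolation=cv2.INTER_CUBIC)
o=np.zeros((400,480+315,3),np.uint8);o[:,:480]=a;o[:b.shape[0],480:480+b.shape[1]]=b[:400,:315]
cv2.imwrite("pics/crop.png",o)
def rect(name,P,m):
    p=P[m]; p=p[~np.isnan(p).any(1)]
    r=cv2.minAreaRect(p[:,:2].astype(np.float32)); print(name,len(p),np.round(r[0],1),np.round(r[1],1),round(r[2],1),"z",np.round(np.nanpercentile(p[:,2],[5,50,95]),1))
    return p
for n,d in(("top",t),("side",s)):
    P,im=d["P"],d["im"]; hsv=cv2.cvtColor(im,cv2.COLOR_BGR2HSV).astype(int); H,S,V=hsv[...,0],hsv[...,1],hsv[...,2]
    def box(r0,r1,c0,c1):
        m=np.zeros((480,640),bool); m[r0:r1,c0:c1]=1; return m
    if n=="top": br,bm,bc=box(180,246,195,252),box(205,275,295,392),box(145,200,308,410)
    else: br,bm,bc=box(262,345,195,285),box(205,280,285,375),box(170,245,230,330)
    Z=P[...,2]
    rect(n+" rackbase",P,br&(V>150)&(S<60)&(Z>7)&(Z<17))
    rect(n+" tops>64",P,br&(Z>64)&(Z<80))
    rect(n+" green",P,br&(H>35)&(H<90)&(S>60)&(Z>15))
    rect(n+" mat",P,bm&(H>100)&(H<125)&(S>100)&(Z<9)&(Z>-4))
    rect(n+" orange",P,bc&(H<15)&(S>170)&(Z>25))
    rect(n+" unit low",P,bc&(V>170)&(S<60)&(Z>3)&(Z<30))
    rect(n+" lips",P,bc&(V>170)&(S<60)&(Z>36)&(Z<60))
    rect(n+" dark plate",P,bc&(V<100)&(S<90)&(Z>25)&(Z<45))
    P_=P; 
    if n=="top": rect("hood",P,box(118,210,400,490)&(Z>125)&(Z<148))
    print("table z",np.nanmedian(Z[box(150,170,210,250)] if n=="top" else Z[box(330,350,270,290)]))
print(bot.tip_reach)
E
```

```text
top rackbase 1326 [577.6 363.5] [164.9 194.4] 89.5 z [ 7.6 11.8 16.3]
top tops>64 292 [574.  360.3] [ 91.9 120.4] 0.2 z [67.6 73.8 78.8]
top green 48 [530.9 363.1] [99.2  4.8] 89.0 z [33.2 44.3 61.5]
top mat 3709 [486.3  21.5] [148.1 237.8] 2.9 z [-2.6  2.8  7.7]
top orange 96 [680.8  75.5] [11.  44.7] 88.5 z [ 61.7 110.6 118. ]
top unit low 1608 [687. -31.] [284.7 163.2] 88.9 z [ 5.6 12.5 21.5]
top lips 563 [681.6 -36.7] [ 86.4 161.6] 3.9 z [37.3 43.6 52.5]
top dark plate 1327 [676.4 -40.5] [260.7 123.9] 81.7 z [27.1 33.2 39.6]
hood 5048 [ 681.2 -259. ] [203.9 213.6] 89.4 z [133.8 140.5 146.3]
table z 0.08503407146326936
side rackbase 1399 [615.7 343.1] [170.5 248.6] 89.8 z [ 7.6 10.7 14.8]
side tops>64 424 [573.8 361.3] [123.3  94.1] 89.8 z [65.5 71.6 76.2]
side green 242 [531.7 363.8] [103.9   6. ] 89.2 z [24.7 44.4 60.4]
side mat 3022 [477.8  21.6] [167.5 243. ] 3.2 z [-2.8  1.   5.4]
side orange 279 [678.7  81.8] [41.4 21. ] 17.3 z [ 39.2  72.8 105.7]
side unit low 998 [686.2 -49.5] [285.4 341.1] 24.5 z [ 3.7  9.7 18.4]
side lips 345 [667.6 -25.4] [ 76.9 148.8] 17.0 z [36.8 41.5 49.3]
side dark plate 458 [679.2 -37.1] [203.6 260. ] 0.4 z [25.6 30.3 35.7]
table z -1.5519372493436094
19.0
```

View pics/crop.png

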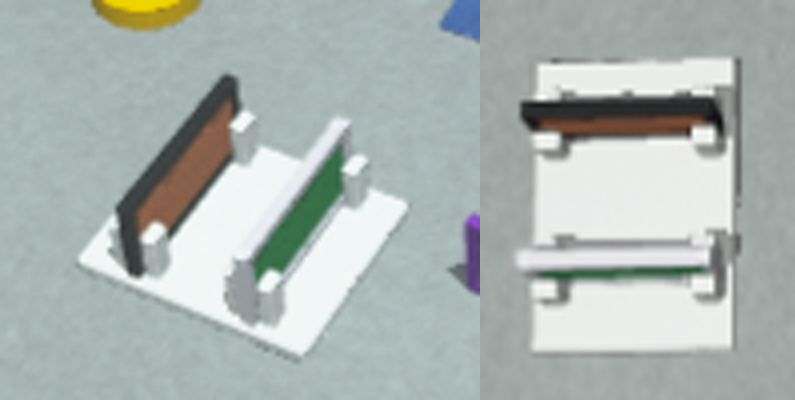

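The crop shows the silver-framed green board in the slot nearer the robot, with its plain green back facing the robot, so the chips face away (+x). The copper spare is in the far slot. The choice is confirmed. Next come refined fits and IK checks.

```bash
cat >> h.py <<'E'
def layq(phi,a,s):
    "tool azimuth phi, a below horizontal; board normal (s*tool y) up"
    h=np.array([np.cos(phi),np.sin(phi),0]); Z=np.array([0,0,1.])
    z=np.cos(a)*h-np.sin(a)*Z; n=np.sin(a)*h+np.cos(a)*Z; y=s*n
    return z,n,quat(np.stack([np.cross(y,z),y,z],1))
E
python3 - <<'E'
from h import *
t=np.load("top0.npz"); P,im=t["P"],t["im"]; Z=P[...,2]
def fit(name,m):
    p=P[m]; p=p[~np.isnan(p).any(1)]; v=cv2.fitLine(p[:,:2].astype(np.float32),cv2.DIST_HUBER,0,.01,.01).ravel()
    print(name,len(p),np.round(p.mean(0),1),"ang",round(np.degrees(np.arctan2(v[1],v[0]))%180,2),"y range",np.round(np.percentile(p[:,1],[1,99]),1),"x range",np.round(np.percentile(p[:,0],[1,99]),1))
m=np.zeros((480,640),bool); m[180:246,195:252]=1
X=P[...,0]
fit("green top",m&(Z>66)&(Z<80)&(X<560)); fit("copper top",m&(Z>66)&(Z<80)&(X>590))
m[:]=0; m[145:200,308:400]=1; fit("orange top",m&(Z>104)&(Z<120))
m[:]=0; m[118:210,400:490]=1; q=m&(Z>132)&(Z<148)
e=P[q]; hx=cv2.convexHull(e[:,:2].astype(np.float32)); 
# hood edge facing robot / far, per-column extremes
for nm,sg in(("hood near",1),("hood far",-1)):
    b=[]
    for c in range(412,478):
        r=np.where(q[:,c])[0]; b.append(P[r[-1] if sg>0 else r[0],c,:2])
    b=np.array(b); k=np.polyfit(b[:,1],b[:,0],1); r=b[:,0]-np.polyval(k,b[:,1]); g=abs(r)<3; k=np.polyfit(b[g,1],b[g,0],1); print(nm,np.degrees(np.arctan(k[0])),np.polyval(k,-24))
# lips
hsv=cv2.cvtColor(im,cv2.COLOR_BGR2HSV); m[:]=0; m[150:192,328:388]=1
w=(m&(hsv[...,2]>190)&(Z>36)&(Z<58)).astype(np.uint8)
n,l,st,ce=cv2.connectedComponentsWithStats(w)
for i in range(1,n):
    if st[i,4]>30: p=P[l==i]; print("lip blob",st[i],np.round(np.nanmin(p,0),1),np.round(np.nanmax(p,0),1))
cur=np.array(bot.read_state()["joint_positions"])
for s in(0,1):
    print("pick",bot.ik([535,361,66],down(s*np.pi)))
for phi in(-60,-30,0,30,60,90,-90):
  for s in(1,-1):
    z,n,q_=layq(np.radians(phi),np.radians(35),s); j=bot.ik(np.array([490,22,8.])-z*26,q_); print(phi,s,None if j is None else np.round(j,2))
for y in(0,1): print("nest",bot.ik([681,-24,66],down(y*np.pi)),"push",bot.ik([681,100,85],down(y*np.pi)),bot.ik([681,-85,85],down(y*np.pi)))
E
```

```text
green top 134 [534.1 365.3  73.6] ang 89.25 y range [303.3 417.6] x range [529. 539.]
copper top 148 [614.2 359.1  73.9] ang 89.52 y range [301.4 418.4] x range [608.9 619.5]
orange top 77 [680.1  75.6 112. ] ang 178.67 y range [69.7 81.5] x range [659.1 702.1]
hood near -0.4015088599951044 575.6662665591425
hood far -0.9778869322288162 779.6525574495794
lip blob [367 159  11  25 235] [640.9 -84.4  36. ] [715.8 -54.6  57.2]
lip blob [336 160  11  25 230] [641.3   5.4  36.1] [715.   34.3  55. ]
pick [ 5.36850011e-01  7.00566821e-01  1.37897942e+00 -4.44089210e-16
  1.06204641e+00  5.36850011e-01]
pick None
-60 1 None
-60 -1 None
-30 1 None
-30 -1 None
0 1 None
0 -1 [-0.05  0.49  2.37  3.08  0.69  0.02]
30 1 None
30 -1 [-0.37  0.52  2.29  2.01  0.78  0.37]
60 1 None
60 -1 [-0.47  0.61  2.05  1.3   1.02  0.58]
90 1 [-0.43  0.74  1.76  0.88  1.31 -2.54]
90 -1 [-0.43  0.74  1.76  0.88  1.31  0.6 ]
-90 1 [ 0.37  0.76  1.71 -0.92  1.3   2.5 ]
-90 -1 [ 0.37  0.76  1.71 -0.92  1.3  -0.65]
nest [-8.89647184e-02  7.73035800e-01  1.25182737e+00 -4.44089210e-16
  1.11672948e+00 -8.89647184e-02] push [ 9.26015294e-02  7.64429433e-01  1.21811864e+00 -4.44089210e-16
  1.15904458e+00  9.26015294e-02] [-1.77530249e-01  7.60114814e-01  1.22564622e+00 -4.44089210e-16
  1.15583162e+00 -1.77530249e-01]
nest None push None None
```

```bash
cat >> h.py <<'E'
Zu=np.array([0,0,1.])
YAW=np.radians(-0.6); n0=np.array([np.cos(YAW),np.sin(YAW),0]); u0=np.cross(Zu,n0); d0=-Zu
BC=np.array([534.6,361,43.]); MAT=np.array([486.3,21.5,3.])
def pick(b,depth=8):
    z=np.cos(b)*d0+np.sin(b)*u0; y=-n0
    return BC+np.array([0,0,31-depth]),np.stack([np.cross(y,z),y,z],1)
def lay(phi,a,T0,p0,C,lift=0):
    h=np.array([np.cos(phi),np.sin(phi),0]); n=np.sin(a)*h+np.cos(a)*Zu; d=np.cos(a)*h-np.sin(a)*Zu
    M=np.stack([n,np.cross(n,d),d],1)@np.stack([n0,u0,d0],1).T
    Ct=C+31*h-31*d+Zu*(4.5*np.cos(a)+lift)
    return Ct+M@(p0-BC),M@T0,d
E
python3 - <<'E'
from h import *
D=np.radians
for b in(-20,-12,-8,-5,5,8,12,20):
    p,T=pick(D(b)); j=bot.ik(p,quat(T)); k=bot.ik(p+[0,0,120],quat(T))
    print("b",b,None if j is None else np.round(j,2),k is not None)
    if j is None: continue
    for phi in(15,30,45,60):
      for a in(24,32):
        q,L,d=lay(D(phi),D(a),T,p,MAT); l=bot.ik(q,quat(L)); l2=bot.ik(q+[0,0,60],quat(L)); r=bot.ik(q-L[:,2]*70,quat(L))
        print("  ",phi,a,None if l is None else np.round(l,2),l2 is not None,r is not None)
t=np.load("top0.npz")["P"]
print("lamp",t[258,451],"jar",t[284,278])
E
```

```text
b -20 [ 0.63  0.81  1.22 -0.29  1.34 -2.4 ] True
   15 24 [ 0.02  0.63  2.39  3.28  1.06 -0.17] True False
   15 32 [ 0.03  0.51  2.38  3.35  0.8  -0.27] True False
   30 24 [-0.21  0.63  2.39  2.77  1.07 -0.1 ] True False
   30 32 [-0.16  0.51  2.38  2.8   0.81 -0.12] True False
   45 24 [-0.38  0.63  2.33  2.29  1.06 -0.01] True True
   45 32 [-0.33  0.52  2.33  2.29  0.85  0.04] True True
   60 24 [-0.48  0.65  2.22  1.87  1.09  0.12] True True
   60 32 [-0.43  0.55  2.24  1.85  0.92  0.18] True True
b -12 [ 0.6   0.76  1.28 -0.18  1.22 -2.46] True
   15 24 [-0.1   0.61  2.4   3.    1.04 -0.07] True False
   15 32 [-0.08  0.49  2.39  3.02  0.76 -0.09] True False
   30 24 [-0.31  0.62  2.37  2.49  1.04  0.01] True True
   30 32 [-0.26  0.5   2.36  2.48  0.79  0.07] True True
   45 24 [-0.44  0.63  2.28  2.04  1.05  0.13] True True
   45 32 [-0.39  0.52  2.28  2.    0.85  0.23] True True
   60 24 [-0.51  0.66  2.16  1.66  1.11  0.26] True True
   60 32 [-0.46  0.56  2.17  1.61  0.95  0.35] True True
b -8 [ 0.58  0.74  1.32 -0.13  1.17 -2.5 ] True
   15 24 [-0.16  0.61  2.4   2.85  1
[... 383 characters left out ...]
.57  2.13  1.51  0.98  0.43] True True
b -5 [ 0.56  0.72  1.34 -0.08  1.13 -2.53] True
   15 24 [-0.2   0.61  2.4   2.74  1.03  0.02] True False
   15 32 [-0.17  0.49  2.38  2.72  0.76  0.08] True False
   30 24 [-0.38  0.61  2.34  2.26  1.03  0.12] True True
   30 32 [-0.33  0.5   2.33  2.2   0.81  0.24] True True
   45 24 [-0.48  0.64  2.23  1.84  1.06  0.25] True True
   45 32 [-0.43  0.54  2.23  1.77  0.89  0.38] True True
   60 24 [-0.52  0.68  2.09  1.5   1.15  0.37] True True
   60 32 [-0.47  0.58  2.1   1.44  1.01  0.48] True True
b 5 None False
b 8 None False
b 12 None False
b 20 None False
lamp [ 419.54856604 -272.85403962   85.45208204] jar [363.19982865 202.16365648  57.53932993]
```

```bash
python3 - <<'E'
from h import *
p,T=pick(np.radians(-12)); q=quat(T)
bot.move_gripper(40,50); bot.move_to(p+[0,0,110],q)
hit=bot.servo_line(p,q,speed=90,until_force=10); s=bot.read_state(); print(hit,s["ee_pos"]-p,s["ft_force"])
if not hit:
    bot.move_gripper(0,50); s=bot.read_state(); print(s["grip_width"],s["grip_force"],s["ft_force"],s["clock"])
    c,P=shot("side"); cv2.imwrite("pics/grip.png",c["image"][200:400,130:400])
    if s["grip_width"]>5:
        bot.servo_line(p+[0,0,100],q,speed=120); s=bot.read_state(); print(s["grip_width"],s["ft_force"],s["clock"])
        c,P=shot("side"); cv2.imwrite("pics/lift.png",cv2.resize(c["image"][150:380,130:400],None,fx=2.4,fy=2.4))
E
```

```text
False [0.24917708 0.16136591 0.66823365] [ 0.34370672  0.46457346 -0.22541338]
8.217709014857096 49.37447726726532 [-0.79387955 -0.28290989  2.87562136] 5.6917
8.029756005522726 [ 0.65917317  0.32077042 -1.51053551] 6.725
```

View pics/lift.png

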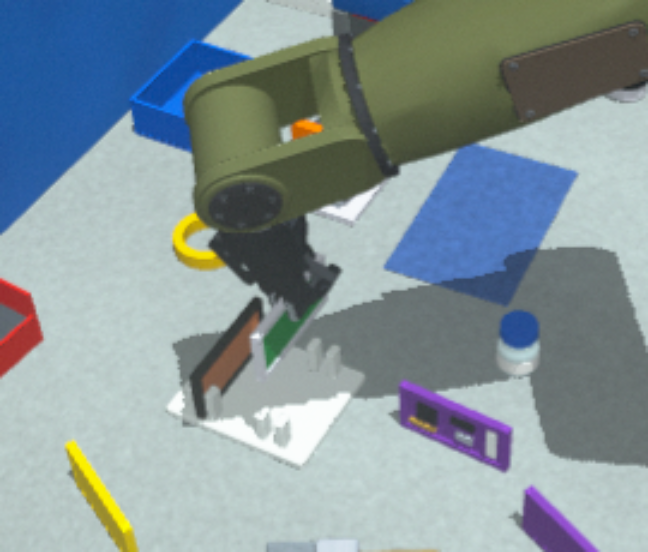

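The side view shows the green board gripped in the middle and lifted clear of its posts; the spare still stands in its slot. Now I lay it down.

```bash
python3 - <<'E'
from h import *
D=np.radians; p,T=pick(D(-12)); C=MAT
g,L,d=lay(D(60),D(32),T,p,C); q=quat(L)
bot.servo_line(p+[0,0,150],quat(T),speed=150)
bot.move_to(g+[0,0,130],q)
bot.servo_line(g+[0,0,12],q,speed=120)
hit=bot.servo_line(g-[0,0,3],q,speed=20,until_force=3); s=bot.read_state(); print(hit,s["ee_pos"]-g,s["ft_force"],s["grip_width"],s["clock"])
c,P=shot("side"); cv2.imwrite("pics/lay.png",cv2.resize(c["image"][150:330,200:440],None,fx=3,fy=3))
E
```

```text
True [ 0.04717699  0.01653945 -0.05319596] [-1.98657188 -0.52006358  5.19904882] 8.156901927125983 11.7583
```

View pics/lay.png

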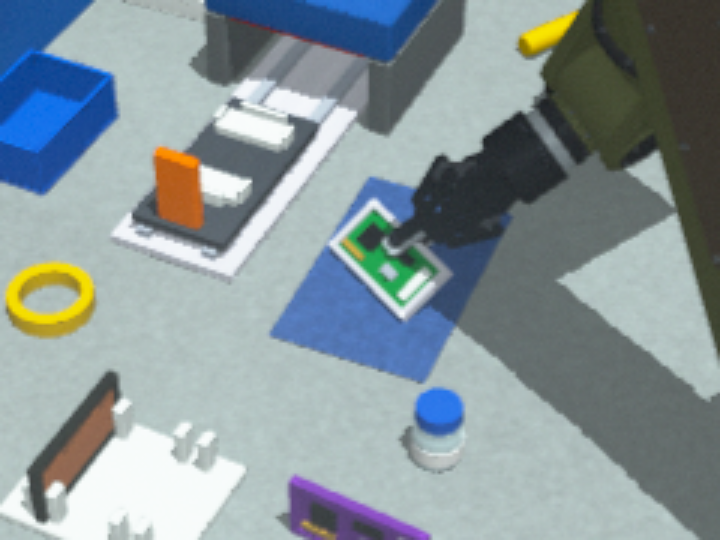

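The board is over the mat centre with its chips up and its far edge touching. I release it, ease the tilt and withdraw.

```bash
python3 - <<'E'
from h import *
D=np.radians; p,T=pick(D(-12)); C=MAT
bot.move_gripper(14,20)
g,L,d=lay(D(60),D(24),T,p,C)
print(bot.servo_line(g-17*d,quat(L),speed=40,until_force=12), bot.read_state()["ft_force"])
bot.servo_line(g-60*d,quat(L),speed=80)
bot.servo_line(g-80*d+[0,0,120],quat(L),speed=150)
bot.move_gripper(85); m=np.array([420,-40,260.])
s=bot.read_state(); print(s["ee_pos"],s["clock"])
c,P=shot("top"); np.savez("top1.npz",P=P,im=c["image"]); c2,P2=shot("side"); np.savez("side1.npz",P=P2,im=c2["image"])
a=cv2.resize(c["image"][195:285,290:400],None,fx=3.6,fy=3.6); b=cv2.resize(c2["image"][180:290,270:400],None,fx=3,fy=3)
o=np.zeros((340,800,3),np.uint8); o[:a.shape[0],:a.shape[1]]=a; o[:b.shape[0],400:400+b.shape[1]]=b
cv2.imwrite("pics/laid.png",o)
E
```

```text
False [-0.99617311 -0.20949293  0.37649262]
[440.59628262 -57.69553353 181.60668568] 15.05
```

View pics/laid.png

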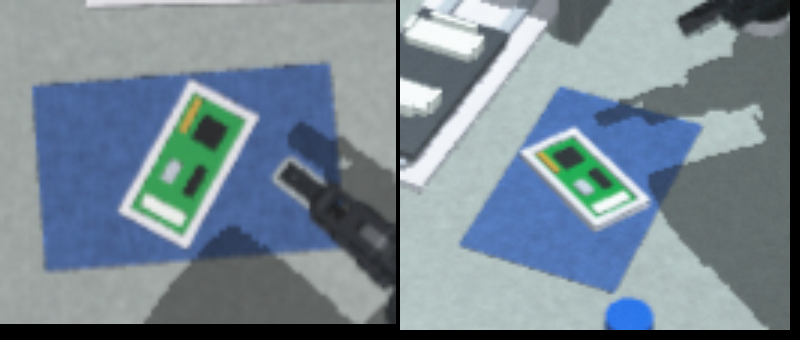

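The board lies flat, chips up, in the middle of the mat and released. Next I measure the board and nest accurately.

```bash
python3 - <<'E'
from h import *
def rect(nm,p):
    p=p[~np.isnan(p).any(1)]; r=cv2.minAreaRect(p[:,:2].astype(np.float32)); print(nm,len(p),np.round(r[0],1),np.round(r[1],1),round(r[2],2),"z",round(np.median(p[:,2]),1))
for n,seed,nb in(("top",(234,342),((335,348),(366,379))),("side",(240,325),None)):
    d=np.load(n+"1.npz"); P,im=d["P"],d["im"]; hsv=cv2.cvtColor(im,cv2.COLOR_BGR2HSV).astype(int); H,S,V=hsv[...,0],hsv[...,1],hsv[...,2]
    m=np.zeros((480,640),np.uint8); r,c=(slice(210,268),slice(318,366)) if n=="top" else (slice(215,262),slice(305,358))
    m[r,c]=~((abs(H-112)<14)&(S>95))[r,c]
    nn,l,st,ce=cv2.connectedComponentsWithStats(m); i=1+np.argmax(st[1:,4]); k=l==i
    # intersect pixel rays with z=12 plane: use mean-depth cleaning via plane
    rect(n+" board",P[k]); 
    cam=P[k]; print("centroid",np.round(np.nanmean(cam,0),1))
    # pixel-precise: contour rect corners
    d0=np.load(n+"0.npz"); P,im=d0["P"],d0["im"]; hsv=cv2.cvtColor(im,cv2.COLOR_BGR2HSV).astype(int); Z=P[...,2]
    w=np.zeros((480,640),np.uint8); r,c=(slice(148,196),slice(328,388)) if n=="top" else (slice(165,240),slice(240,330))
    w[r,c]=((hsv[...,2]>165)&(hsv[...,1]<60)&(Z>36)&(Z<60))[r,c]; w=cv2.morphologyEx(w,cv2.MORPH_CLOSE,np.ones((3,3)))
    nn,l,st,ce=cv2.connectedComponentsWithStats(w)
    for i in range(1,nn):
        if st[i,4]>40: rect(n+" lip",P[l==i]); print(st[i],"centroid",np.round(np.nanmean(P[l==i],0),1))
    if n=="top":
        b=[];b2=[]
        for c in range(318,400):
            col=(hsv[:,c,2]>170)&(hsv[:,c,1]<50)&(abs(Z[:,c]-12)<8); r=np.where(col[145:205])[0]+145; 
            if len(r): b.append(P[r[-1],c,:2]); b2.append(P[r[0],c,:2])
        for e in(b,b2):
            e=np.array(e);e=e[~np.isnan(e).any(1)]
            for _ in range(3): k=np.polyfit(e[:,1],e[:,0],1); rr=e[:,0]-np.polyval(k,e[:,1]); e=e[abs(rr)<2.5]
            print("base edge deg",np.degrees(np.arctan(k[0])),"x at -24:",np.polyval(k,-24),len(e))
a=cv2.resize(np.load("top0.npz")["im"][145:200,305:395],None,fx=8,fy=8,interpolation=cv2.INTER_CUBIC); cv2.imwrite("pics/nest.png",a)
E
```

```text
top board 975 [488.6  21.6] [ 65.4 124.7] 59.97 z 9.7
centroid [487.3  21.9   9.6]
top lip 320 [680.3  23.7] [37.2 82.3] 89.1 z 43.4
[333 157  14  28 320] centroid [681.   23.2  43.4]
top lip 320 [680.1 -73.4] [37.3 78.2] 87.52 z 42.6
[367 157  14  27 322] centroid [682.3 -72.8  42.9]
base edge deg -0.0881614366736036 x at -24: 616.9940925189078 54
base edge deg -0.25528811512760746 x at -24: 745.5578088746425 22
side board 948 [518.6   7.6] [ 86.1 198.5] 63.48 z 6.7
centroid [500.8  15.2   5.8]
side lip 253 [681.2 -71.2] [44.6 83.2] 89.7 z 41.5
[272 184  26  15 255] centroid [680.8 -71.9  41.6]
side lip 136 [664.3  18.6] [45.4 60.2] 29.97 z 41.1
[267 205  17  13 136] centroid [665.   24.6  41.6]
```

View pics/nest.png

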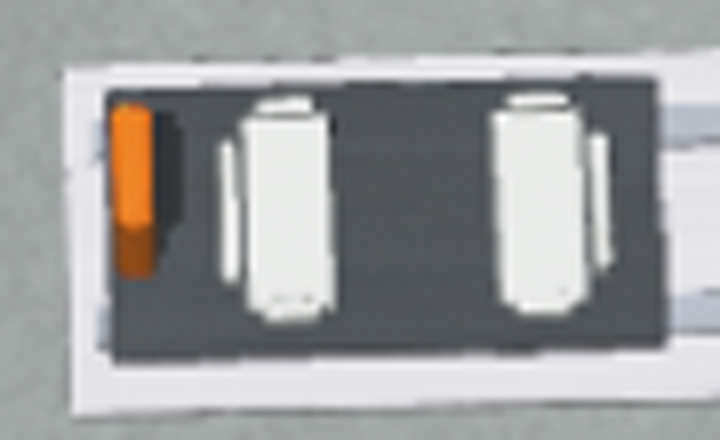

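The nest crop shows two white rest blocks with end and side lips. Lip centroids, base edges and hood agree on a nest at about (681, −25), with the rail along −y. Now I regrip by the long sides.

```bash
python3 - <<'E'
from h import *
q=down(np.radians(60)); C=np.array([487.5,21.8,0])
bot.move_gripper(76); bot.move_to(C+[0,0,110],q)
bot.servo_line(C+[0,0,34],q,speed=120)
hit=bot.servo_line(C+[0,0,14],q,speed=15,until_force=3.5); s=bot.read_state(); print(hit,s["ee_pos"],s["ft_force"],s["grip_width"])
z=s["ee_pos"][2]
if hit and z<30:
    bot.servo_line(C+[0,0,z+4.5],q,speed=30); bot.move_gripper(0,40); s=bot.read_state(); print(s["grip_width"],s["grip_force"],s["ft_force"],s["ee_pos"],s["clock"])
    bot.servo_line(C+[0,0,z+90],q,speed=120); s=bot.read_state(); print(s["grip_width"],s["clock"],s["ft_force"])
    n=np.array([681.2,-24.8,0]); qn=down(0)
    bot.move_to(n+[0,0,z+90],qn); bot.servo_line(n+[0,0,z+4.5-3+42+16],qn,speed=120)
    s=bot.read_state(); print(s["ee_pos"],s["clock"])
    for v in("top","side"):
        c,P=shot(v); np.savez(v+"2.npz",P=P,im=c["image"]); im=c["image"]
        if v=="top": a=cv2.resize(im[140:205,300:400],None,fx=4,fy=4,interpolation=cv2.INTER_CUBIC)
        else: b=cv2.resize(im[155:245,230:330],None,fx=4,fy=4,interpolation=cv2.INTER_CUBIC)
    o=np.zeros((360,800,3),np.uint8); o[:260,:400]=a; o[:,400:]=b; cv2.imwrite("pics/over.png",o)
E
```

```text
False [487.54143925  21.78692726  14.07727337] [0.41838119 0.11743972 0.13720706] 76.06020199143606
```

```bash
python3 - <<'E'
from h import *
q=down(np.radians(60)); C=np.array([487.5,21.8,0])
hit=bot.servo_line(C+[0,0,5],q,speed=15,until_force=3.5); s=bot.read_state(); print(hit,s["ee_pos"],s["ft_force"],s["grip_width"])
z=s["ee_pos"][2]
if hit:
    bot.servo_line(C+[0,0,z+5.5],q,speed=30); bot.move_gripper(0,40); s=bot.read_state(); print(s["grip_width"],s["grip_force"],s["ft_force"],s["ee_pos"],s["clock"])
    bot.servo_line(C+[0,0,z+90],q,speed=120); s=bot.read_state(); print(s["grip_width"],s["clock"],s["ft_force"])
    if s["grip_width"]>55:
        n=np.array([681.2,-24.8,0]); qn=down(0)
        bot.move_to(n+[0,0,z+90],qn); bot.servo_line(n+[0,0,z+5.5-3+42+16],qn,speed=120)
        s=bot.read_state(); print(s["ee_pos"],s["clock"])
    for v in("top","side"):
        c,P=shot(v); np.savez(v+"2.npz",P=P,im=c["image"]); im=c["image"]
        if v=="top": a=cv2.resize(im[140:205,300:400],None,fx=4,fy=4,interpolation=cv2.INTER_CUBIC)
        else: b=cv2.resize(im[155:245,230:330],None,fx=4,fy=4,interpolation=cv2.INTER_CUBIC)
    o=np.zeros((360,800,3),np.uint8); o[:260,:400]=a; o[:,400:]=b; cv2.imwrite("pics/over.png",o)
E
```

```text
True [487.64679799  21.79842498  12.39595007] [-1.41190267  0.32907055  6.19332525] 76.41272263401916
61.096020224675605 42.326985597610474 [-2.60500087  0.87790742  4.89183093] [487.48698864  21.78286547  18.10067653] 20.1667
60.67473209174238 21.025 [-0.04615366 -0.4051648  -3.02933066]
[680.85123308 -24.61182094  72.80484787] 22.3583
```

View pics/over.png

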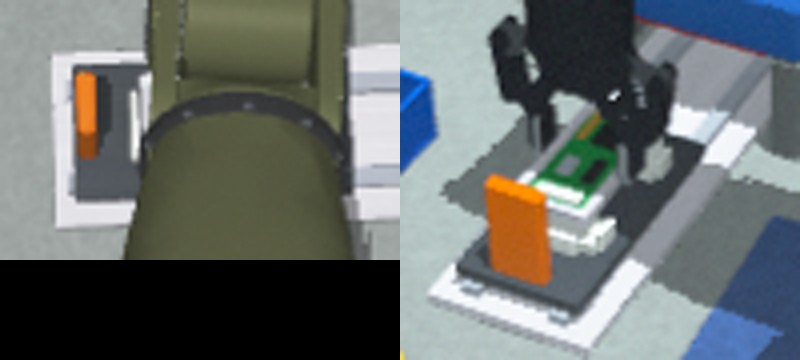

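The board is held level over the nest, chips up. I check its offset along the rail in the side camera depth, relative to the nest.

```bash
python3 - <<'E'
from h import *
d=np.load("side2.npz"); P,im=d["P"],d["im"]; hsv=cv2.cvtColor(im,cv2.COLOR_BGR2HSV).astype(int); Z=P[...,2]
m=np.zeros((480,640),np.uint8); m[180:212,255:292]=1
w=((m>0)&(Z>58)&(Z<72)&(hsv[...,2]>60)&~((hsv[...,0]<15)&(hsv[...,1]>150)))
p=P[w]; print(len(p),np.percentile(p,[1,5,50,95,99],axis=0).round(1))
# +y boundary of the board's top: per x-bin max y; -x / +x edges
for x0 in range(645,720,8):
    k=w&(abs(P[...,0]-x0)<4)&(Z>62); 
    if k.sum()>3: print(x0,np.round(np.sort(P[k][:,1])[-3:],1))
g=w&(abs(hsv[...,0]-65)<20)&(hsv[...,1]>90); v=P[g]; print("green",len(v),np.round(np.percentile(v,[2,98],axis=0),1))
# reference by same camera: orange plate rear/top, carriage near end
d=np.load("side0.npz"); P0=d["P"]; 
h0=cv2.cvtColor(d["im"],cv2.COLOR_BGR2HSV).astype(int); o=np.zeros((480,640),bool); o[190:235,245:275]=1
o&=(h0[...,0]<15)&(h0[...,1]>170); q=P0[o]; print("orange face y (z40-105)",np.round(np.nanmedian(q[(q[:,2]>45)&(q[:,2]<102)],0),1), "top",np.round(np.nanmedian(q[q[:,2]>108],0),1))
# crop pixels for eye check: draw expected board top outline and nest outline
c=bot.read_camera("side"); f=240/np.tan(np.radians(c["fovy"])/2); Rm=rot(c["attitude"]).as_matrix()
def px(X):
    y=(np.atleast_2d(X)-c["eye"])@Rm; s=y[:,:2]/y[:,2:]; s=s*(1+c["k1"]*(s**2).sum(1,keepdims=True)); return s*f+[c["cx"],c["cy"]]
def outl(im,cx,cy,hx,hy,z,col):
    p=px(np.array([[cx-hx,cy-hy,z],[cx+hx,cy-hy,z],[cx+hx,cy+hy,z],[cx-hx,cy+hy,z]])); p=((p-[240,165]+.5)*9).round().astype(int); cv2.polylines(im,[p.reshape(-1,1,2)],True,col,1)
def big(im): return cv2.resize(im[165:231,240:328],None,fx=9,fy=9,interpolation=cv2.INTER_CUBIC)
A=big(c["image"]); s=bot.read_state()["ee_pos"]; outl(A,s[0],s[1],31,60,s[2]-15.1+9,(0,0,255))
B=big(np.load("side0.npz")["im"]); outl(B,681.2,-24.8,34,63,50,(0,0,255)); 
cv2.imwrite("pics/ovl.png",np.hstack([cv2.resize(A,(400,300),interpolation=cv2.INTER_AREA),cv2.resize(B,(400,300),interpolation=cv2.INTER_AREA)]) if 0 else cv2.resize(np.vstack([A,B])[:, :640],(320*2,594)))
E
```

```text
407 [[643.3 -76.2  58.2]
 [649.8 -64.4  59. ]
 [685.9  -9.2  63.1]
 [710.2  35.1  68.9]
 [715.6  39.7  70.9]]
645 [15.1 17.3 23.6]
653 [33.6 37.2 38.8]
661 [39.6 39.7 40. ]
669 [36.1 36.6 37.9]
677 [35.2 40.2 40.3]
685 [21.8 22.2 32.5]
693 [22.1 22.3 23.8]
701 [15.3 18.  24.4]
709 [17.6 19.8 24.3]
717 [-14.1 -12.4 -10.6]
green 132 [[661.9 -63.8  58.2]
 [705.2  12.1  65.7]]
orange face y (z40-105) [678.3  82.   73.3] top [675.9  83.9 109.8]
```

View pics/ovl.png

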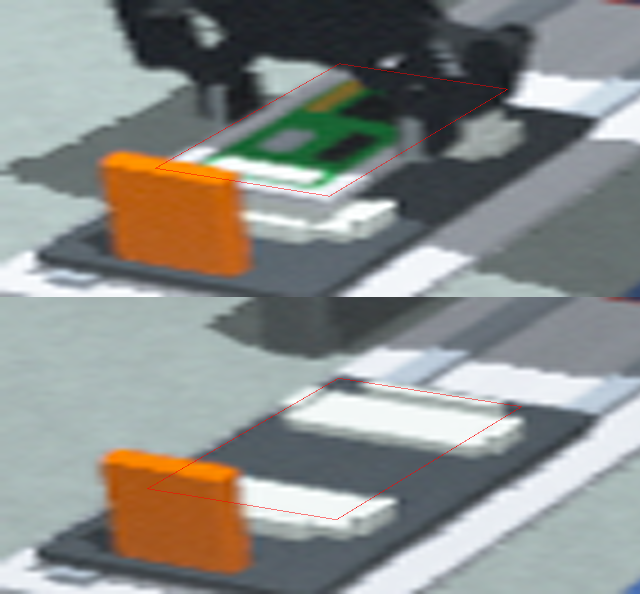

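```bash
python3 - <<'E'
from h import *
c=bot.read_camera("top"); f=240/np.tan(np.radians(c["fovy"])/2); K=np.array([[f,0,c["cx"]],[0,f,c["cy"]],[0,0,1.]]); Rm=rot(c["attitude"]).as_matrix()
def ray(px,z):
    s=cv2.undistortPointsIter(np.array(px,float).reshape(-1,1,2),K,np.array([c["k1"],0,0,0,0.]),None,None,(3,50,1e-9)).reshape(-1,2)
    d=np.c_[s,np.ones(len(s))]@Rm.T; e=np.array(c["eye"]); return e+d*((z-e[2])/d[:,2:])
im=np.load("top1.npz")["im"]; big=cv2.resize(im,None,fx=4,fy=4,interpolation=cv2.INTER_CUBIC)
def comps(im,rc,fn,z,nm,amin):
    hsv=cv2.cvtColor(im,cv2.COLOR_BGR2HSV).astype(int); m=np.zeros(im.shape[:2],np.uint8); r0,r1,c0,c1=[4*v for v in rc]; m[r0:r1,c0:c1]=fn(hsv)[r0:r1,c0:c1]
    m=cv2.morphologyEx(m,cv2.MORPH_CLOSE,np.ones((9,9)))
    for ct in cv2.findContours(m,cv2.RETR_EXTERNAL,cv2.CHAIN_APPROX_NONE)[0]:
        if cv2.contourArea(ct)>amin:
            w=ray((ct.reshape(-1,2)+.5)/4-.5,z)[:,:2].astype(np.float32); M=cv2.moments(w.reshape(-1,1,2)); r=cv2.minAreaRect(w)
            print(nm,"rect",np.round(r[0],1),np.round(r[1],1),round(r[2],2),"centroid",round(M["m10"]/M["m00"],1),round(M["m01"]/M["m00"],1))
comps(big,(210,268,318,366),lambda h:~((abs(h[...,0]-112)<14)&(h[...,1]>95)),12,"board",5000)
b0=cv2.resize(np.load("top0.npz")["im"],None,fx=4,fy=4,interpolation=cv2.INTER_CUBIC)
comps(b0,(151,190,328,386),lambda h:(h[...,2]>150)&(h[...,1]<60),46,"lip",600)
E
```

```text
board rect [497.   22.1] [137.2 155.6] 88.52 centroid 504.7 22.9
lip rect [689.4 -25.8] [165.6  99.9] 88.61 centroid 695.4 -24.1
```

```bash
python3 - <<'E'
from h import *
c=bot.read_camera("top"); f=240/np.tan(np.radians(c["fovy"])/2); K=np.array([[f,0,c["cx"]],[0,f,c["cy"]],[0,0,1.]]); Rm=rot(c["attitude"]).as_matrix()
def ray(px,z):
    s=cv2.undistortPointsIter(np.array(px,float).reshape(-1,1,2),K,np.array([c["k1"],0,0,0,0.]),None,None,(3,50,1e-9)).reshape(-1,2)
    d=np.c_[s,np.ones(len(s))]@Rm.T; e=np.array(c["eye"]); return e+d*((z-e[2])/d[:,2:])
def comps(f,rc,fn,z,nm,amin):
    big=cv2.resize(np.load(f)["im"],None,fx=4,fy=4,interpolation=cv2.INTER_CUBIC)
    h=cv2.cvtColor(big,cv2.COLOR_BGR2HSV).astype(int); m=np.zeros(big.shape[:2],np.uint8); r0,r1,c0,c1=[4*v for v in rc]; m[r0:r1,c0:c1]=fn(h)[r0:r1,c0:c1]
    for ct in cv2.findContours(m,cv2.RETR_EXTERNAL,cv2.CHAIN_APPROX_NONE)[0]:
        if cv2.contourArea(ct)>amin:
            w=ray((ct.reshape(-1,2)+.5)/4-.5,z)[:,:2].astype(np.float32); M=cv2.moments(w.reshape(-1,1,2)); r=cv2.minAreaRect(w)
            print(nm,cv2.boundingRect(ct),"rect",np.round(r[0],1),np.round(r[1],1),round(r[2],2),"centroid",round(M["m10"]/M["m00"],1),round(M["m01"]/M["m00"],1))
comps("top1.npz",(216,266,322,363),lambda h:(h[...,1]<95)&(h[...,2]>130)|(abs(h[...,0]-65)<22),12,"board",3000)
comps("top0.npz",(157,187,331,384),lambda h:(h[...,2]>165)&(h[...,1]<60),42,"block",1000)
comps("top0.npz",(157,187,331,384),lambda h:(h[...,2]>165)&(h[...,1]<60),50,"lip",100)
E
```

```text
board (1290, 867, 159, 190) rect [487.   21.6] [ 65.9 124.7] 59.82 centroid 487.0 21.7
block (1466, 628, 48, 109) rect [681.9 -69.8] [79.8 32. ] 0.05 centroid 681.6 -69.6
block (1341, 628, 46, 112) rect [682.9  20.4] [81.4 30.4] 0.35 centroid 682.1 20.4
lip (1330, 651, 10, 69) rect [680.3  41.1] [ 6.1 49.7] 89.34 centroid 678.8 41.3
lip (1513, 647, 13, 67) rect [680.7 -89.9] [ 7.2 48.3] 89.56 centroid 682.3 -90.2
lip (1466, 628, 48, 109) rect [679.8 -69.2] [79.4 31.8] 0.05 centroid 679.5 -68.9
lip (1341, 628, 46, 112) rect [680.9  20.6] [81.  30.3] 0.35 centroid 680.1 20.6
```

The refined estimate agrees with the present pose to within 0.5 mm. Lowering into the nest.

```bash
python3 - <<'E'
from h import *
qn=down(0); n=np.array([681.0,-24.8,0])
bot.servo_line(n+[0,0,68],qn,speed=50)
hit=bot.servo_line(n+[0,0,55],qn,speed=15,until_force=5); s=bot.read_state(); print(hit,s["ee_pos"],s["ft_force"],s["moment"],s["grip_width"],s["clock"])
E
```

```text
True [680.9114639  -24.82111836  57.14666765] [-1.22001973 -0.07695674  5.10878471] [0.00965556 0.32247025 0.02395497] 60.30194399861111 23.55
```

Contact came exactly at the seated height. Release and check.

```bash
python3 - <<'E'
from h import *
qn=down(0); n=np.array([681.0,-24.8,0])
bot.move_gripper(76); bot.servo_line(n+[0,0,170],qn,speed=150); bot.move_gripper(0,40)
bot.move_to([681,150,170],qn); bot.servo_line([681,118,85],qn,speed=150)
s=bot.read_state(); print(s["ee_pos"],s["ft_force"],s["clock"])
c,P=shot("side"); np.savez("side3.npz",P=P,im=c["image"]); a=cv2.resize(c["image"][150:250,220:340],None,fx=5,fy=5,interpolation=cv2.INTER_CUBIC); cv2.imwrite("pics/nested.png",a)
d,Q=shot("top"); m=np.zeros((480,640),bool); m[155:190,335:385]=1; h=cv2.cvtColor(d["image"],cv2.COLOR_BGR2HSV).astype(int)
g=m&(abs(h[...,0]-65)<20)&(h[...,1]>90); v=Q[g]; print("green",g.sum(),np.nanmean(v,0) if g.sum() else "")
if g.sum()>50:
    A=np.c_[v[:,:2]-v[:,:2].mean(0),np.ones(len(v))]; print("plane",np.linalg.lstsq(A,v[:,2],rcond=None)[0])
E
```

```text
[681.52883763 117.92842672  86.09970782] [ 0.31238178 -0.61503587  0.48519656] 26.95
green 392 [681.08848422 -25.08014226  47.31061692]
 ** On entry to DLASCL parameter number  4 had an illegal value
 ** On entry to DLASCL parameter number  4 had an illegal valueTraceback (most recent call last):
  File "<stdin>", line 10, in <module>
    x, resids, rank, s = _umath_linalg.lstsq(a, b, rcond,
                         ~~~~~~~~~~~~~~~~~~~^^^^^^^^^^^^^
                                             signature=signature)
                                             ^^^^^^^^^^^^^^^^^^^^
    raise LinAlgError("SVD did not converge in Linear Least Squares")
numpy.linalg.LinAlgError: SVD did not converge in Linear Least Squares
```

View pics/nested.png

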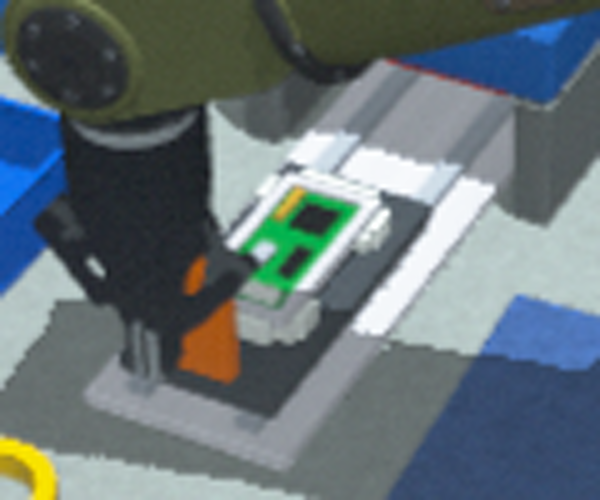

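The board sits flat between the lips, chips up, centred at (681, −25). Now I push the carriage.

```bash
python3 - <<'E'
from h import *
q=down(0); S=lambda:bot.read_state()
hit=bot.servo_line([681,84,85],q,speed=30,until_force=2.5); y0=S()["ee_pos"][1]; print(hit,y0,S()["ft_force"])
hit=bot.servo_line([681.1,y0-24,85],q,speed=10,until_force=35); s=S(); print("free",hit,s["ee_pos"],s["ft_force"],s["clock"])
if not hit:
    hit=bot.servo_line([681.5,y0-186,85],q,speed=22,until_force=7); s=S(); print("run",hit,s["ee_pos"],y0-s["ee_pos"][1],s["ft_force"],s["clock"])
E
```

```text
True 93.96979259506911 [ 0.01397273 -0.22589343 -0.29992663]
free False [681.11306295  69.98882357  85.03985257] [ 0.11574208  0.9334713  -0.42988088] 30.4583
run True [681.2781268  -55.37453887  84.65358162] 149.34433146337108 [0.36743655 2.43620952 0.70638459] 35.4
```

```bash
python3 - <<'E'
from h import *
q=down(0); S=lambda:bot.read_state()
y=S()["ee_pos"][1]
for k in range(2):
    hit=bot.servo_line([681.4,y-15,85],q,speed=8,until_force=9); s=S(); print(hit,s["ee_pos"],s["ft_force"],s["clock"])
    if hit: break
E
```

```text
True [680.89519492 -55.3037285   83.86847548] [0.83612621 0.4499489  0.1760191 ] 35.9333
```

```bash
python3 - <<'E'
from h import *
q=down(0); S=lambda:bot.read_state()
hit=bot.servo_line([681.3,-62,85],q,speed=5,until_force=14); s=S(); print(hit,s["ee_pos"],s["ft_force"],s["clock"])
bot.dwell(.2); s=S(); print(s["ee_pos"],s["ft_force"])
bot.servo_line([681.3,10,100],q,speed=80); bot.servo_line([681,60,200],q,speed=150)
s=S(); print(s["ft_force"],s["clock"])
c,P=shot("side"); d,Q=shot("top"); a=cv2.resize(c["image"][120:300,180:380],None,fx=2.5,fy=2.5); b=cv2.resize(d["image"][110:250,290:500],(300,200))
o=np.zeros((450,800,3),np.uint8); o[:,:500]=a; o[:200,500:]=b; cv2.imwrite("pics/end.png",o)
h=cv2.cvtColor(d["image"],cv2.COLOR_BGR2HSV).astype(int); m=np.zeros((480,640),bool); m[145:200,308:420]=1
g=m&(h[...,0]<15)&(h[...,1]>170)&(Q[...,2]>104)&(Q[...,2]<120); print("orange top",g.sum(),Q[g].mean(0) if g.sum() else "")
E
```

```text
True [680.50788921 -55.28442971  83.19680612] [0.19372503 2.11717093 0.21426593] 36.5917
[680.40233371 -55.25513582  82.88758112] [-0.37813792  0.50460807  1.28234864]
[-0.11379327  0.48439916 -0.92957078] 38.675
orange top 79 [679.58690971 -74.84130905 112.6158299 ]
```

View pics/end.png

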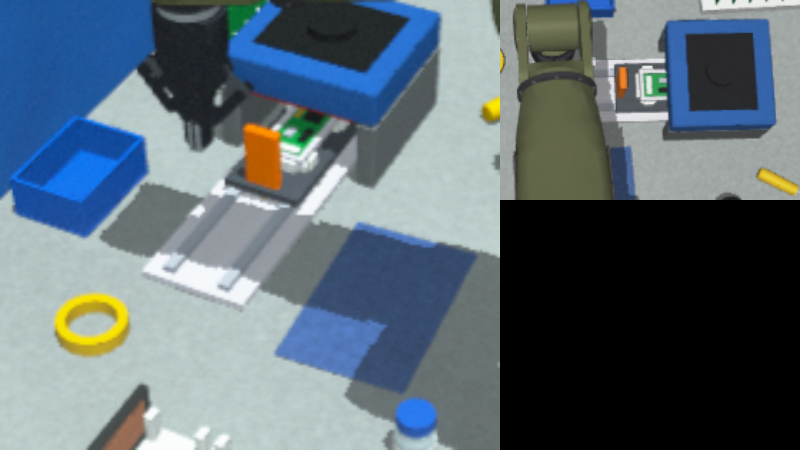

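The carriage is home: three pushes, the last to 14 N, all stopped at the same point (about 149 mm of travel). The board is in the nest, chips up, and the arm is clear.

```bash
python3 -c "
from rig import bot
print(bot.finish_job())"
```

```text
the job is handed in; nothing more can be done
None
```

I handed the job in at about 39 s of the 67 s allowed: the green board lies component side up in the nest, the carriage is against the end stop at about 149 mm of travel, and I left the spare board and the other items alone.

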